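# Swap two sample jars between kit boxes and top them up

## Task

The two heavy sample jars are in each other's boxes: swap them, setting one down on the grey mat on the way, so that each jar stands upright in the middle of the box of its lid's colour. Once both heavy jars are in, stack each light pot centrally on the jar with the same lid colour. Keep jars and pots upright and set them down rather than dropping them, and leave the mug and the green bottle where they stand.

Things in the scene. Friction and masses are not known exactly. Their poses are not given: they have to be found in the camera images.
- red_jar_center (a point): heavy full sample jar: upright amber glass cylinder 56 mm in diameter and 70 mm high overall, with a paper label band and a flat red screw lid as wide as the jar; about 0.3 to 0.55 kg. At the start it stands on the floor of the blue box, within about 10 mm of its middle. The point is its centre, 35 mm above its underside; z up, yaw without meaning.
- blue_jar_center (a point): heavy full sample jar: upright amber glass cylinder 56 mm in diameter and 70 mm high overall, with a paper label band and a flat blue screw lid as wide as the jar; about 0.3 to 0.55 kg. At the start it stands on the floor of the red box, within about 10 mm of its middle. The point is its centre, 35 mm above its underside; z up, yaw without meaning.
- red_pot_center (a point): light empty sample pot: white plastic, flat red lid 45 mm in diameter with a white dot 22 mm wide in the middle, body 43 mm in diameter, 36 mm high overall; about 40 g. It stands on the counter. The point is its centre, 18 mm above its underside; z up, yaw without meaning.
- blue_pot_center (a point): light empty sample pot: white plastic, flat blue lid 45 mm in diameter with a white dot 22 mm wide in the middle, body 43 mm in diameter, 36 mm high overall; about 40 g. It stands on the counter. The point is its centre, 18 mm above its underside; z up, yaw without meaning.
- red_box: red open-topped square box, fixed to the counter: outside 160 x 160 mm, 45 mm high, walls and floor 5 mm thick (inside 150 x 150 mm). Origin: centre of its underside, on the counter; x and y along its sides, z up.
- blue_box: blue open-topped square box, fixed to the counter: outside 160 x 160 mm, 45 mm high, walls and floor 5 mm thick (inside 150 x 150 mm). Origin: centre of its underside, on the counter; x and y along its sides, z up.
- grey_mat: free spot: round grey mat with a black rim, 110 mm in diameter, 4 mm thick, fixed to the counter, empty at the start. Origin: centre of its underside, on the counter; z up.
- tea_mug_center (a point): bystander: white mug 72 mm in diameter and 85 mm high with a handle on its +y side reaching about 30 mm out, loose on the counter. The point is its centre, 42.5 mm above its underside.
- green_bottle_center (a point): bystander: green glass bottle 54 mm in diameter and 120 mm high with a pale label and a black cap, standing alone, loose on the counter. The point is its centre, 60 mm above its underside.
There are look-alikes about, which are no part of the job. Of the things that look like the red_box, take the one that is farthest to the robot's left at the start.

How it is judged:
On the way, in this order (a step that is already met when the one before it is completed fails the run):
1. one of the two jars stands upright on the grey mat, let go (centre within 25 mm of the mat's) (((horizontal distance between red_jar_center and grey_mat below 0.025 m and z of red_jar_center in the frame of grey_mat between 0.033 and 0.045 m and angle between red_jar_center's own z axis and vertical below 0.12 rad and linear speed of red_jar below 0.02 m/s and contact force between the fingers and red_jar below 0.05 N) or (horizontal distance between blue_jar_center and grey_mat below 0.025 m and z of blue_jar_center in the frame of grey_mat between 0.033 and 0.045 m and angle between blue_jar_center's own z axis and vertical below 0.12 rad and linear speed of blue_jar below 0.02 m/s and contact force between the fingers and blue_jar below 0.05 N))), for 0.2 s.
2. both jars stand upright on the floors of the boxes of their lids' colours, within 15 mm of the middle, let go (horizontal distance between red_jar_center and red_box below 0.015 m and z of red_jar_center in the frame of red_box between 0.034 and 0.046 m and angle between each of red_jar_center, blue_jar_center's own z axis and vertical below 0.12 rad and linear speed of each of red_jar, blue_jar below 0.02 m/s and horizontal distance between blue_jar_center and blue_box below 0.015 m and z of blue_jar_center in the frame of blue_box between 0.034 and 0.046 m and contact force between the fingers and red_jar below 0.05 N and contact force between the fingers and blue_jar below 0.05 N), for 0.2 s.
At the end, for the whole second after the job is handed in: Red-lidded jar on the floor of the red box and blue-lidded jar on the floor of the blue box, each within 15 mm of the box's middle; the pot of the same colour on each jar's lid within 12 mm of its centre; all upright (within 0.12 rad), heights within 6 mm, released and at rest (all of step 2 and horizontal distance between red_pot_center and red_jar_center below 0.012 m and z of red_pot_center in the frame of red_box between 0.087 and 0.099 m and angle between each of red_pot_center, blue_pot_center's own z axis and vertical below 0.12 rad and linear speed of each of red_pot, blue_pot below 0.02 m/s and horizontal distance between blue_pot_center and blue_jar_center below 0.012 m and z of blue_pot_center in the frame of blue_box between 0.087 and 0.099 m and contact force between the fingers and red_pot below 0.05 N and contact force between the fingers and blue_pot below 0.05 N); the robot touches nothing.
It fails at once if a jar or pot is tipped over (more than 0.5 rad) (angle between any of red_jar_center, red_pot_center, blue_jar_center, blue_pot_center's own z axis and vertical above 0.5 rad).
It fails at once if a jar or pot is dropped (falls free at more than 0.6 m/s, a fall of about 18 mm) ((linear speed of red_jar above 0.6 m/s and contact force between the fingers and red_jar below 0.05 N) or (linear speed of red_pot above 0.6 m/s and contact force between the fingers and red_pot below 0.05 N) or (linear speed of blue_jar above 0.6 m/s and contact force between the fingers and blue_jar below 0.05 N) or (linear speed of blue_pot above 0.6 m/s and contact force between the fingers and blue_pot below 0.05 N)).
It fails at once if the mug is moved by more than 30 mm (distance of tea_mug_center from where it was at the start of the episode above 0.03 m).
It fails at once if the green bottle is moved by more than 30 mm (distance of green_bottle_center from where it was at the start of the episode above 0.03 m).
It also fails if it takes over 128 s, if anything falls off the work surface, if the arm or the gripper's body presses on something with over 40 N, if the wrist force passes 120 N, or if a joint passes its speed limit or range.

## Robot

A 7-joint arm with a two-finger parallel gripper is mounted at the origin on the work surface. World frame = base frame: x ahead of the robot, y to its left, z up, the work surface at z = 0. Lengths are in m, angles in rad, forces in N, time in s.
With the tool pointing down it reaches from about 0.425 to 1.025 m from the base axis. Payload 3.6 kg.
Tool frame: the origin (TCP) lies midway between the tips of the shut fingers; the grasp point (between the pads) lies 19 mm behind it; y points along the fingers, x is the direction in which the jaws open and shut, and the axes are right-handed (so a half turn about y gives the same grasp; the last joint's range is limited). The gripper opens to 85 mm and grips with 20 to 120 N. Pads are 22 mm wide; open, the fingers measure 114 mm over their backs; the gripper's body (76 mm by 85 mm) begins 54 mm behind the grasp point. The pads swing forward as they close: fully open they stand 13 mm farther back than shut.
Start: joints at [-1.435, 0.591, 0.048, 1.609, -0.033, 0.943, -0.034], TCP at [0.165, 0.706, 0.231] pointing down, gripper open.
Joint ranges: [-2.69, 2.69], [-0.47, 2.24], [-1.27, 1.36], [0.19, 2.51], [-1.53, 4.68], [0.08, 2.07], [-3.09, 3.09]. Speed limits (rad/s): [2.57, 2.57, 3.14, 3.14, 3.14, 3.14, 3.14].

## Interface

Orientations are given as a rotation vector (axis times angle).
In Python, from cell import bot, read_camera, get_calibration, job gives the robot as it stands.
- The arm moves only by the shell command python3 -m inch 'ROWS' [OPENING]. ROWS is a JSON object of lists of equal length, an entry for each row: "dp": the shift along the tool's x, y, z in m, a list of three; "turn": the turn, a rotation vector about the tool's x, y, z in rad, a list of three. In form: {"dp": [[x, y, z], ...], "turn": [[rx, ry, rz], ...]}. A call has 1 to 12 rows; each row is the pose to reach, as a shift and turn from the pose commanded when the call began, along the tool's axes at that moment; what a row does not reach only later rows make up. A row lasts 1/8 s, in which the tool goes at most 62.5 mm and 10.7 degrees, less where a joint would pass 70% of its speed; a pose out of reach is approached as far as the arm can. A call with a gripper value outside its range is refused whole. OPENING is the opening, from 0 (shut) to 1 (fully open), set as the call begins (- or left out, the last holds). The fingers move at their own pace and stop on an object; the grip force is fixed at half the most. Time passes only in rows, so rows that repeat a pose let the fingers close. It gives the time, the measured TCP pose, the force and the opening at its end, in the units of the state.
- bot.read_state(): the state, without advancing time (a new reading comes with each control period).
- read_camera(name): name is "side" or "top" or "wrist"; returns (picture, depth): 400x640x3 uint8, blue, green, red; 400x640 float32, m along the optical axis (not along the pixel's ray), 0 where there is no reading.
- get_calibration(name): a dict with "fx", "fy", "cx", "cy" (pixels), "R" (3x3) and "t" (3): a world point X has camera coordinates R X + t. Camera axes: x right, y down, z forward; pixel columns grow to the right and rows downward; lengths in m; the calibration is good to about 2 mm. A picture is of the moment at which its call begins: read the wrist's pose just before it. get_calibration takes no time and is no camera call; for the wrist camera it gives the pose at the moment of the call.
- job.close_job(): hands the job in, once; it reports no verdict.
The state is a dict: "time_s": time; "joint_pos": joint angles; "joint_velocities": joint speeds; "joint_efforts": joint torques, N m; "position": TCP position; "tcp_rot": TCP orientation; "contact_force": force on the tool from outside, world axes, zero at the start; "torque": the same for the moment, N m; "gripper_width": opening from 0.0 (shut) to 1.0 (fully open).
Only numpy, scipy, OpenCV 4.12 (cv2) and the standard library are available. Lean on these libraries where they do the work, as an engineer would, in place of code of your own. Each camera call takes 0.05 s, during which the arm holds its last target. There are 200 camera calls.

## Working session

There is one attempt and no reset: what is moved stays moved. The work goes in short steps, Python scripts to look and compute and a shell command to move; the robot and the scene stay as the last step left them, time stands still between calls to the robot, and variables do not carry over. Pictures are saved under pics/ and viewed, about 12 in all and at most 16, crops included, and the job is handed in when it is done.

```bash
ls; mkdir -p pics
python3 - <<'E'
from cell import bot, read_camera, get_calibration, job
import cv2,numpy as np
print(bot.read_state())
for n in("top","side"):
    p,d=read_camera(n); cv2.imwrite(f"pics/{n}0.png",p); np.save(f"pics/{n}0.npy",d)
    c=get_calibration(n); print(n,c)
E
```

```text
pics
{'time_s': 0.0, 'joint_pos': array([-1.43449916,  0.59211029,  0.04830149,  1.60985879, -0.03334281,
        0.94271863, -0.03372878]), 'joint_velocities': array([-1.17970676e-03, -4.17343579e-04, -5.06075337e-04, -5.94810421e-04,
        5.11086695e-04,  7.07575209e-04, -2.83649795e-05]), 'joint_efforts': array([-7.49789137e-05, -5.48686874e+01,  1.54661547e+00, -1.98116112e+01,
        9.41791513e-03,  8.91336909e-03,  1.70439460e-06]), 'position': array([0.16493185, 0.7051153 , 0.2301337 ]), 'tcp_rot': array([-1.31070327, -1.03706221,  1.03995954]), 'contact_force': array([-0.27707888, -0.08743874,  0.10091509]), 'torque': array([ 0.00068377, -0.02178421, -0.01946814]), 'gripper_width': 0.9972142565515686}
top {'fx': 458.45658556769814, 'fy': 458.45658556769814, 'cx': 320.20217168747445, 'cy': 199.98286479164912, 'R': array([[-0.02493754, -0.9994996 ,  0.01945929],
       [-0.98713793,  0.02154498, -0.15841249],
       [ 0.15791397, -0.02315942, -0.98718125]]), 't': array([2.03729060e-04, 4.58688294e-01, 1.21383715e+00])}
side {'fx': 361.80059676794, 'fy': 361.80059676794, 'cx': 320.1381550094, 'cy': 195.12973539451903, 'R': array([[ 0.99157517, -0.12937637, -0.0063585 ],
       [-0.08521393, -0.61455843, -0.78425539],
       [ 0.09755644,  0.77819001, -0.62040555]]), 't': array([-0.47500642,  0.07579995,  1.0029149 ])}
```

View pics/top0.png

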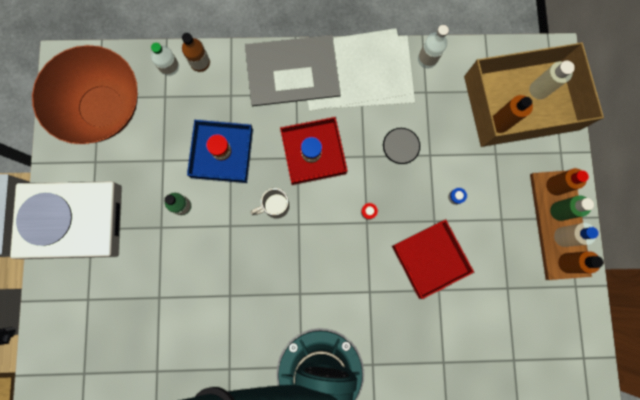

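View pics/side0.png

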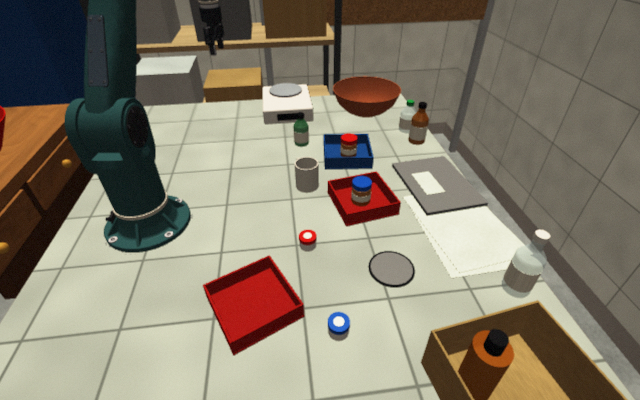

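Run:
```python
from scipy.spatial.transform import Rotation as R
print(R.from_rotvec([-1.31070327, -1.03706221,  1.03995954]).as_matrix().round(3))
```

```text
[[ 0.228 -0.    -0.974]
 [ 0.974 -0.002  0.228]
 [-0.002 -1.    -0.   ]]
```

The top view shows the blue box (220,150) holding the red jar, the red box (313,150) holding the blue jar, and the look-alike red box at (432,260). It also shows the mat (401,146), red pot (370,211), blue pot (458,196), mug (275,203) and bottle (177,203). The side view agrees.

```bash
cat > h.py <<'E'
from cell import bot, read_camera, get_calibration, job
import cv2,numpy as np
from scipy.spatial.transform import Rotation as Ro
def ray(c,uv,z):
    d=c["R"].T@np.array([(uv[0]-c["cx"])/c["fx"],(uv[1]-c["cy"])/c["fy"],1]); o=-c["R"].T@c["t"]
    return o+d*(z-o[2])/d[2]
def mask(p,col):
    h=cv2.cvtColor(p,cv2.COLOR_BGR2HSV); H,S,V=cv2.split(h)
    if col=="red": m=((H<8)|(H>172))&(S>150)&(V>60)
    elif col=="blue": m=(H>100)&(H<130)&(S>130)&(V>50)
    return m.astype(np.uint8)*255
E
python3 - <<'E'
from h import *
for n in("top","side"):
    p=cv2.imread(f"pics/{n}0.png"); D=np.load(f"pics/{n}0.npy"); c=get_calibration(n)
    # world xyz map from depth
    v,u=np.mgrid[:400,:640]; P=np.stack([(u-c["cx"])/c["fx"]*D,(v-c["cy"])/c["fy"]*D,D],-1)
    W=(P-c["t"])@c["R"]
    print(n)
    for col in("red","blue"):
        m0=mask(p,col)
        for zlo,zhi,zp,k in((.055,.1,.075,"lid"),(.022,.05,.036,"pot"),(.03,.055,.045,"rim")):
            m=m0.copy(); m[(W[...,2]<zlo)|(W[...,2]>zhi)|(D==0)|(abs(W[...,1])>.6)]=0
            if k!="rim": m=cv2.morphologyEx(m,cv2.MORPH_CLOSE,np.ones((9,9)))
            for ct in cv2.findContours(m,cv2.RETR_EXTERNAL,cv2.CHAIN_APPROX_NONE)[0]:
                if cv2.contourArea(ct)<60: continue
                q=np.array([ray(c,x,zp)[:2] for x in ct[:,0].astype(float)],np.float32)
                (cx,cy),r=cv2.minEnclosingCircle(q); rr=cv2.minAreaRect(q)
                mm=np.zeros_like(m);cv2.drawContours(mm,[ct],-1,255,-1)
                print(col,k,"px",ct[:,0].mean(0).round(),"circ",np.round([cx,cy,r],4),"rect",np.round(rr[0]+rr[1],4),round(rr[2],1),"z",np.median(W[...,2][mm>0]).round(3))
    # others: tall objs
    for nm,box,zp in((("mat",(380,125,425,168),.004),("mug",(255,185,293,220),.085),("bottle",(160,190,192,217),.12)) if n=="top" else (("mat",(365,245,418,290),.004),)):
        x0,y0,x1,y1=box; w=W[y0:y1,x0:x1].reshape(-1,3)
        if nm=="mat":
            g=p[y0:y1,x0:x1].max(-1); m=(g<125).astype(np.uint8)
            ct=max(cv2.findContours(m,0,1)[0],key=cv2.contourArea)
            q=np.array([ray(c,x+[x0,y0],zp)[:2] for x in ct[:,0].astype(float)],np.float32)
            e=cv2.minEnclosingCircle(q); print("mat",e, cv2.minAreaRect(q))
        else:
            s=w[w[:,2]>.03]; print(nm,s.min(0).round(3),s.max(0).round(3)); t=w[w[:,2]>zp-.02]; print("  top",t.min(0).round(3),t.max(0).round(3))
E
```

```text
top
red lid px [217. 145.] circ [0.6082 0.2624 0.0292] rect [0.6079 0.2622 0.057  0.0512] 43.8 z 0.074
red pot px [433. 259.] circ [ 0.2935 -0.3095  0.11  ] rect [ 0.293  -0.3097  0.1586  0.1614] 24.9 z 0.004
red pot px [369. 210.] circ [ 0.4265 -0.143   0.0217] rect [ 0.4268 -0.1428  0.0403  0.0411] 43.2 z 0.035
red pot px [313. 150.] circ [0.5995 0.0055 0.11  ] rect [0.601  0.005  0.1623 0.158 ] 10.3 z 0.006
red rim px [433. 259.] circ [ 0.2933 -0.3071  0.1092] rect [ 0.2931 -0.308   0.1574  0.1588] 25.0 z 0.004
red rim px [369. 210.] circ [ 0.4258 -0.1423  0.0211] rect [ 0.4263 -0.1423  0.04    0.0389] 43.0 z 0.035
red rim px [313. 150.] circ [0.5987 0.0053 0.1084] rect [0.5994 0.0052 0.1595 0.1568] 10.3 z 0.006
blue lid px [311. 147.] circ [0.5968 0.0117 0.028 ] rect [0.596  0.0115 0.0485 0.0528] 88.9 z 0.074
blue pot px [458. 195.] circ [ 0.464  -0.39    0.0223] rect [ 0.4643 -0.391   0.0421  0.0391] 88.7 z 0.035
blue pot px [220. 150.] circ [0.6055 0.2637 0.1115] rect [0.6043 0.264  0.1612 0.1605] 83.5 z 0.006
blue rim px [459. 195.] circ [ 0.4633 -0.3878  0.0214] rect [ 0.4623
[... 1248 characters left out ...]
m px [363. 195.] circ [ 0.6    -0.0082  0.1165] rect [ 0.5996 -0.0075  0.1646  0.1749] 10.3 z 0.04
blue lid px [362. 183.] circ [0.5954 0.0009 0.0346] rect [5.966e-01 5.000e-04 6.880e-02 5.160e-02] 68.0 z 0.074
blue pot px [338. 323.] circ [ 0.4628 -0.397   0.0241] rect [ 0.4634 -0.3968  0.0465  0.04  ] 81.6 z 0.036
blue pot px [348. 152.] circ [0.6099 0.2648 0.1159] rect [0.6057 0.2573 0.1917 0.1592] 83.4 z 0.039
blue rim px [339. 323.] circ [ 0.4625 -0.4026  0.0233] rect [ 0.4622 -0.4023  0.0459  0.0395] 81.6 z 0.036
mat ((0.6163691282272339, -0.251396119594574), 0.05615868791937828) ((0.6173717975616455, -0.24987640976905823), (0.10751217603683472, 0.10863382369279861), 82.28617858886719)
```

```bash
python3 -m inch '{"dp":[[-0.332,0,-0.533],[-0.332,0,-0.533],[-0.332,0,-0.533],[-0.332,0,-0.533],[-0.332,0,-0.533],[-0.332,0,-0.533],[-0.332,0,-0.533],[-0.332,0,-0.533],[-0.332,0,-0.533],[-0.332,0,-0.533],[-0.332,0,-0.533],[-0.332,0,-0.533]],"turn":[[0,1.34,0],[0,1.34,0],[0,1.34,0],[0,1.34,0],[0,1.34,0],[0,1.34,0],[0,1.34,0],[0,1.34,0],[0,1.34,0],[0,1.34,0],[0,1.34,0],[0,1.34,0]]}' 1
python3 - <<'E'
from h import *
s=bot.read_state(); print(s["position"],Ro.from_rotvec(s["tcp_rot"]).as_matrix().round(3),s["joint_pos"])
p,d=read_camera("wrist"); cv2.imwrite("pics/w1.png",p); c=get_calibration("wrist"); print(c)
E
```

```text
time_s: 1.6
position: [0.6082, 0.261, 0.2308]
tcp_rot: [-1.571, 0.001, 0.001]
contact_force: [-0.3, 0.3, 0.0]
gripper_width: 1.003
[0.60819618 0.26096148 0.23076307] [[ 1.    -0.001  0.   ]
 [-0.    -0.     1.   ]
 [-0.001 -1.    -0.   ]] [-0.76175236  0.54358831  0.4262214   1.77235206 -0.28010257  0.8869911
 -0.21125675]
{'fx': 315.4092878025976, 'fy': 315.4092878025976, 'cx': 322.39416475460615, 'cy': 196.85244600072548, 'R': array([[ 9.99996273e-01,  2.31051682e-03, -1.45421401e-03],
       [ 2.61151204e-03, -9.64833548e-01,  2.62848633e-01],
       [-7.95758272e-04, -2.62851451e-01, -9.64835987e-01]]), 't': array([-0.60760811,  0.2175038 ,  0.44611139])}
```

View pics/w1.png

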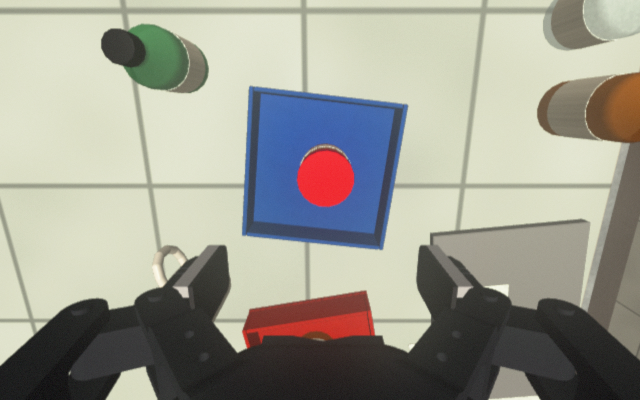

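The wrist view is sharp: red lid at (325,177), blue box corners about (250,87) to (383,248), with the jaws centred at x≈322. Now I'll measure the jar and box precisely.

```bash
cat >> h.py <<'E'
def meas(p,c,col,z,amin=300):
    """circle/rect on plane z for every blob of that colour"""
    out=[]
    m=mask(p,col)
    for ct in cv2.findContours(m,cv2.RETR_EXTERNAL,cv2.CHAIN_APPROX_NONE)[0]:
        if cv2.contourArea(ct)<amin: continue
        q=np.array([ray(c,x,z)[:2] for x in ct[:,0].astype(float)],np.float32)
        (x,y),r=cv2.minEnclosingCircle(q); rr=cv2.minAreaRect(q)
        print(col,"px",ct[:,0].mean(0).round(),"z",z,"circ",np.round([x,y,r],4),"rect",np.round(rr[0]+rr[1],4),round(rr[2],1))
def wrist(name):
    s=bot.read_state(); c=get_calibration("wrist"); p,d=read_camera("wrist"); cv2.imwrite(f"pics/{name}.png",p)
    print("tcp",s["position"].round(4)); return p,c,d,s
E
python3 - <<'E'
from h import *
p,c,d,s=wrist("w2")
print(c["R"].T@-c["t"])
meas(p,c,"red",.075); meas(p,c,"blue",.045)
print("depth at lid",ray(c,(325,177),.075), d[177,325])
ct=get_calibration("top")
print("mug",ray(ct,(275,198),.085),"bottle",ray(ct,(172,200),.12))
E
```

```text
tcp [0.6074 0.2625 0.2307]
[0.60739283 0.32851988 0.37237016]
red px [311. 318.] z 0.075 circ [0.5922 0.0912 0.0726] rect [0.5903 0.1059 0.144  0.0516] 6.9
red px [326. 179.] z 0.075 circ [0.6108 0.2645 0.0281] rect [0.6106 0.2641 0.0544 0.0545] 44.9
blue px [321. 164.] z 0.045 circ [0.6058 0.2701 0.0935] rect [0.6057 0.2701 0.1341 0.1339] 83.6
depth at lid [0.60960528 0.26728067 0.075     ] 0.30444354
mug [0.45865542 0.10877395 0.085     ] bottle [0.45335013 0.3659142  0.12      ]
```

Run:
```python
from h import *
p,c,d,s=wrist("w3")
meas(p,c,"red",.075,2000); meas(p,c,"blue",.005)
p=cv2.imread("pics/top0.png"); c=get_calibration("top"); meas(p,c,"blue",.045,2000);
```

```text
tcp [0.607  0.2633 0.2307]
red px [310. 319.] z 0.075 circ [0.5914 0.0923 0.0722] rect [0.5898 0.1061 0.1437 0.0502] 6.7
red px [326. 180.] z 0.075 circ [0.6103 0.2645 0.0281] rect [0.6107 0.2645 0.0533 0.0551] 0.2
blue px [321. 164.] z 0.005 circ [0.6059 0.2626 0.1054] rect [0.6056 0.2628 0.1505 0.1504] 83.7
blue px [220. 151.] z 0.045 circ [0.6016 0.2633 0.1109] rect [0.6013 0.2623 0.1599 0.1607] 83.7
```

```bash
python3 -m inch '{"dp":[[0.0035,0.03,0.001],[0.0035,0.08,0.001],[0.0035,0.12,0.001],[0.0035,0.155,0.001],[0.0035,0.18,0.001],[0.0035,0.195,0.001],[0.0035,0.205,0.001],[0.0035,0.209,0.001],[0.0035,0.209,0.001],[0.0035,0.209,0.001]],"turn":[[0,0,0],[0,0,0],[0,0,0],[0,0,0],[0,0,0],[0,0,0],[0,0,0],[0,0,0],[0,0,0],[0,0,0]]}' && python3 -m inch '{"dp":[[0,0,0],[0,0,0],[0,0,0],[0,0,0],[0,0,0],[0,0,0],[0,0,0],[0,0,0]],"turn":[[0,0,0],[0,0,0],[0,0,0],[0,0,0],[0,0,0],[0,0,0],[0,0,0],[0,0,0]]}' 0
```

```text
time_s: 3.0
position: [0.6126, 0.2624, 0.0231]
tcp_rot: [-1.57, -0.002, -0.0]
contact_force: [0.4, 0.2, -0.8]
gripper_width: 1.001
time_s: 4.0
position: [0.6117, 0.2624, 0.0229]
tcp_rot: [-1.57, -0.0, 0.001]
contact_force: [-2.3, 0.1, 5.4]
gripper_width: 0.637
```

```bash
python3 -m inch '{"dp":[[0,-0.01,0],[0,-0.03,0],[0,-0.06,0],[0,-0.09,0],[0,-0.115,0],[0,-0.13,0],[0,-0.13,0]],"turn":[[0,0,0],[0,0,0],[0,0,0],[0,0,0],[0,0,0],[0,0,0],[0,0,0]]}' && python3 -m inch '{"dp":[[0,0,-0.015],[0,0,-0.05],[0,0,-0.095],[0.002,0,-0.145],[0.004,0,-0.195],[0.004,0,-0.245],[0.004,0,-0.295],[0.004,0,-0.345],[0.004,0,-0.395],[0.004,0,-0.44],[0.004,0,-0.48],[0.004,0,-0.513]],"turn":[[0,0,0],[0,0,0],[0,0,0],[0,0,0],[0,0,0],[0,0,0],[0,0,0],[0,0,0],[0,0,0],[0,0,0],[0,0,0],[0,0,0]]}'
python3 - <<'E'
from h import *
s=bot.read_state(); print(s["position"],s["gripper_width"],s["contact_force"])
p,c,d,s=wrist("w4")
E
```

```text
time_s: 4.88
position: [0.6127, 0.2625, 0.1538]
tcp_rot: [-1.57, -0.003, -0.001]
contact_force: [0.7, 0.1, -4.9]
gripper_width: 0.639
time_s: 6.38
position: [0.614, -0.2541, 0.1508]
tcp_rot: [-1.571, 0.004, 0.001]
contact_force: [0.4, -0.1, -5.3]
gripper_width: 0.637
[ 0.61404396 -0.25406877  0.15083664] 0.6367939425842085 [ 0.35261776 -0.13246032 -5.31639476]
tcp [ 0.614  -0.2541  0.1508]
```

View pics/w4.png

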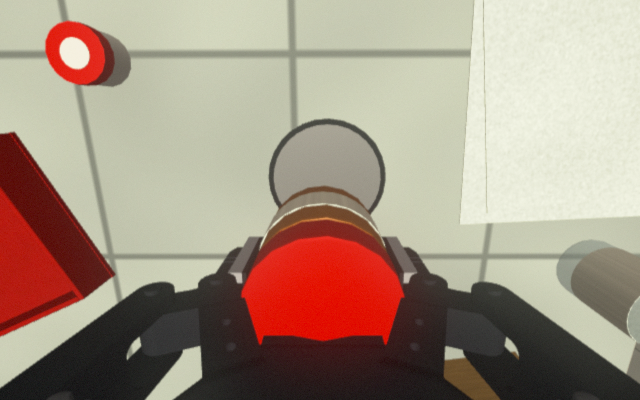

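The jar is held upright between the pads. The mat is a circle with top edge at row 120, columns 270–385, so its centre is near (327,177).

Run:
```python
from h import *
c=get_calibration("wrist"); s=bot.read_state(); print(s["position"],c["R"].T@-c["t"])
for uv in((327,120),(270,176),(385,176)): print(ray(c,uv,.004))
```

```text
[ 0.61338705 -0.26115217  0.15152343] [ 0.61403457 -0.19402331  0.29268322]
[ 0.61769864 -0.20409913  0.004     ]
[ 0.56430195 -0.25451852  0.004     ]
[ 0.67162965 -0.25530958  0.004     ]
```

```bash
python3 -m inch '{"dp":[[0,0,0],[0,0,0],[0,0,0],[0,0,0]],"turn":[[0,0,0],[0,0,0],[0,0,0],[0,0,0]]}'
python3 - <<'E'
from h import *
s=bot.read_state(); p,c,d,s=wrist("w5"); print(bot.read_state()["position"])
a=bot.read_state(); print(a["time_s"],s["time_s"])
g=cv2.cvtColor(p,cv2.COLOR_BGR2GRAY)
# dark rim along column 327 and row at several
col=g[90:180,325:330].mean(1); r=90+np.argmin(col[:60]); print("top rim row",r, ray(c,(327,r),.004))
row=g[165:170].mean(0); l=240+np.argmin(row[240:320]); q=340+np.argmin(row[340:420]); print(l,q,ray(c,(l,167),.004),ray(c,(q,167),.004))
E
```

```text
time_s: 6.92
position: [0.6167, -0.2495, 0.1522]
tcp_rot: [-1.57, -0.002, 0.002]
contact_force: [-0.0, -0.2, -4.8]
gripper_width: 0.64
tcp [ 0.6167 -0.2495  0.1522]
[ 0.61675771 -0.24980845  0.15229897]
6.975 6.925
top rim row 128 [ 0.62071728 -0.19830941  0.004     ]
270 376 [ 0.56802104 -0.23387534  0.004     ] [ 0.66644825 -0.23361606  0.004     ]
```

```bash
python3 -m inch '{"dp":[[0,0.03,-0.002],[0,0.065,-0.002],[0,0.095,-0.002],[0,0.113,-0.002],[0,0.122,-0.002],[0,0.126,-0.002],[0,0.128,-0.002],[0,0.1295,-0.002],[0,0.1305,-0.002],[0,0.1305,-0.002]],"turn":[[0,0,0],[0,0,0],[0,0,0],[0,0,0],[0,0,0],[0,0,0],[0,0,0],[0,0,0],[0,0,0],[0,0,0]]}'
```

```text
time_s: 8.22
position: [0.6166, -0.2527, 0.022]
tcp_rot: [-1.571, -0.001, 0.001]
contact_force: [-0.3, 0.5, -5.2]
gripper_width: 0.645
```

```bash
python3 -m inch '{"dp":[[0,0.0007,0],[0,0.0014,0],[0,0.0014,0],[0,0.0014,0]],"turn":[[0,0,0],[0,0,0],[0,0,0],[0,0,0]]}'
```

```text
time_s: 8.72
position: [0.6167, -0.2528, 0.0219]
tcp_rot: [-1.57, -0.001, 0.0]
contact_force: [-1.6, 1.6, 5.7]
gripper_width: 0.634
```

```bash
python3 -m inch '{"dp":[[0,0,0],[0,0,0],[0,0,0],[0,0,0],[0,0,0],[0,0,0]],"turn":[[0,0,0],[0,0,0],[0,0,0],[0,0,0],[0,0,0],[0,0,0]]}' 1 && python3 -m inch '{"dp":[[0,-0.02,0],[0,-0.06,0],[0,-0.11,0],[0,-0.16,0],[0,-0.2,0.03],[0,-0.21,0.08],[-0.01,-0.21,0.13],[-0.02,-0.21,0.18],[-0.02,-0.21,0.23],[-0.02,-0.21,0.262],[-0.02,-0.21,0.262],[-0.02,-0.21,0.262]],"turn":[[0,0,0],[0,0,0],[0,0,0],[0,0,0],[0,0,0],[0,0,0],[0,0,0],[0,0,0],[0,0,0],[0,0,0],[0,0,0],[0,0,0]]}' && python3 -m inch '{"dp":[[0,0,0],[0,0,0],[0,0,0]],"turn":[[0,0,0],[0,0,0],[0,0,0]]}'
python3 - <<'E'
from h import *
p,c,d,s=wrist("w6")
meas(p,c,"blue",.075,1000); meas(p,c,"red",.005,1000)
c=get_calibration("top"); p,d=read_camera("top"); cv2.imwrite("pics/top1.png",p); meas(p,c,"red",.074,150)
E
```

```text
time_s: 9.48
position: [0.6165, -0.2527, 0.0203]
tcp_rot: [-1.571, -0.001, 0.001]
contact_force: [-0.8, 0.0, 0.8]
gripper_width: 1.0
time_s: 10.98
position: [0.5963, 0.0079, 0.2314]
tcp_rot: [-1.572, -0.001, -0.001]
contact_force: [-1.1, -0.6, 1.0]
gripper_width: 0.999
time_s: 11.35
position: [0.5962, 0.0084, 0.2304]
tcp_rot: [-1.571, 0.0, -0.0]
contact_force: [0.6, 0.1, 0.9]
gripper_width: 0.996
tcp [0.5962 0.0084 0.2304]
blue px [325. 179.] z 0.075 circ [0.5985 0.0107 0.0272] rect [0.5988 0.0106 0.053  0.0522] 90.0
red px [132. 387.] z 0.005 circ [ 0.3156 -0.3081  0.0444] rect [ 0.3159 -0.3036  0.0569  0.0751] 90.0
red px [352. 172.] z 0.005 circ [ 0.6019 -0.0044  0.1238] rect [ 0.6021 -0.0044  0.1768  0.1766] 10.5
red px [433. 259.] z 0.074 circ [ 0.292  -0.2983  0.1075] rect [ 0.2914 -0.2985  0.1536  0.1588] 25.1
red px [369. 211.] z 0.074 circ [ 0.4208 -0.1382  0.0211] rect [ 0.4217 -0.1378  0.0371  0.0402] 87.7
red px [406. 139.] z 0.074 circ [ 0.6148 -0.2473  0.0296] rect [ 0.6144 -0.2472  0.0519  0.0561] 43.6
red px [334. 148.] z 0.074 circ [ 0.5987 -0.0438  0.0798] rect [ 0.598  -0.0412  0.1573  0.0587] 10.3
```

View pics/w6.png

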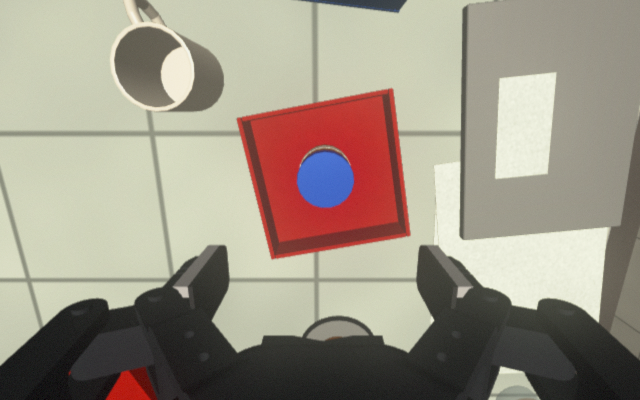

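The view shows the blue lid at (325,179) in the red box, with the mug at (165,65) well clear of the jaws. The top camera has the red jar on the mat at (0.615,-0.247). Next I'll grasp the blue jar.

```bash
python3 -m inch '{"dp":[[0.0025,0.03,0.002],[0.0025,0.08,0.002],[0.0025,0.12,0.002],[0.0025,0.155,0.002],[0.0025,0.18,0.002],[0.0025,0.195,0.002],[0.0025,0.204,0.002],[0.0025,0.208,0.002],[0.0025,0.208,0.002],[0.0025,0.208,0.002]],"turn":[[0,0,0],[0,0,0],[0,0,0],[0,0,0],[0,0,0],[0,0,0],[0,0,0],[0,0,0],[0,0,0],[0,0,0]]}' && python3 -m inch '{"dp":[[0,0,0],[0,0,0],[0,0,0],[0,0,0],[0,0,0],[0,0,0],[0,0,0],[0,0,0]],"turn":[[0,0,0],[0,0,0],[0,0,0],[0,0,0],[0,0,0],[0,0,0],[0,0,0],[0,0,0]]}' 0 && python3 -m inch '{"dp":[[0,-0.01,0],[0,-0.03,0],[0,-0.06,0],[0,-0.09,0],[0,-0.115,0],[0,-0.13,0],[0,-0.13,0],[0,-0.13,0]],"turn":[[0,0,0],[0,0,0],[0,0,0],[0,0,0],[0,0,0],[0,0,0],[0,0,0],[0,0,0]]}'
```

```text
time_s: 12.7
position: [0.5993, 0.0113, 0.0231]
tcp_rot: [-1.571, -0.002, -0.0]
contact_force: [-0.1, 0.1, 0.7]
gripper_width: 1.003
time_s: 13.7
position: [0.5989, 0.0113, 0.0231]
tcp_rot: [-1.57, -0.001, 0.0]
contact_force: [-1.7, 0.6, 4.8]
gripper_width: 0.642
time_s: 14.7
position: [0.5979, 0.0114, 0.1517]
tcp_rot: [-1.571, 0.001, 0.002]
contact_force: [-0.6, 0.0, -5.2]
gripper_width: 0.643
```

```bash
python3 -m inch '{"dp":[[0,0,0.015],[0.002,0,0.05],[0.004,0,0.095],[0.006,0,0.14],[0.006,0,0.185],[0.006,0,0.22],[0.006,0,0.245],[0.006,0,0.252],[0.006,0,0.252],[0.006,0,0.252],[0.006,0,0.252],[0.006,0,0.252]],"turn":[[0,0,0],[0,0,0],[0,0,0],[0,0,0],[0,0,0],[0,0,0],[0,0,0],[0,0,0],[0,0,0],[0,0,0],[0,0,0],[0,0,0]]}'
python3 - <<'E'
from h import *
p,c,d,s=wrist("w7")
E
```

```text
time_s: 16.2
position: [0.6047, 0.2622, 0.1526]
tcp_rot: [-1.571, 0.0, -0.0]
contact_force: [0.5, 0.5, -4.4]
gripper_width: 0.64
tcp [0.6047 0.2622 0.1526]
```

View pics/w7.png

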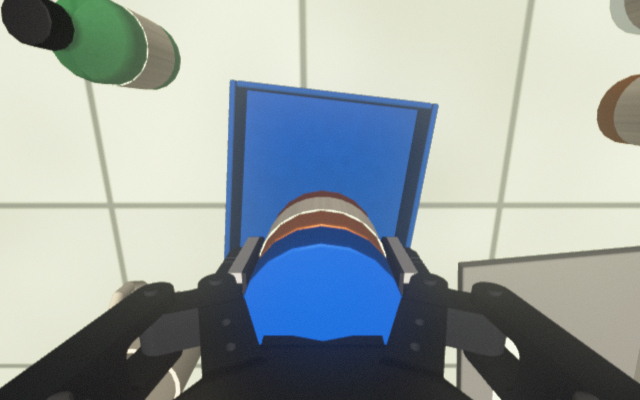

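The blue jar is held upright over the blue box, rim corners at (232,82) and (437,104). The bottle at (120,40) is clear. I'll lower it now.

```bash
python3 -m inch '{"dp":[[0,0.03,0],[0,0.065,0],[0,0.095,0],[0,0.113,0],[0,0.122,0],[0,0.126,0],[0,0.128,0],[0,0.129,0],[0,0.13,0],[0,0.13,0],[0,0.13,0]],"turn":[[0,0,0],[0,0,0],[0,0,0],[0,0,0],[0,0,0],[0,0,0],[0,0,0],[0,0,0],[0,0,0],[0,0,0],[0,0,0]]}'
```

```text
time_s: 17.62
position: [0.605, 0.2635, 0.0232]
tcp_rot: [-1.57, -0.001, 0.0]
contact_force: [0.0, -0.5, 2.0]
gripper_width: 0.637
```

```bash
python3 -m inch '{"dp":[[0,0,0],[0,0,0],[0,0,0],[0,0,0],[0,0,0],[0,0,0]],"turn":[[0,0,0],[0,0,0],[0,0,0],[0,0,0],[0,0,0],[0,0,0]]}' 1 && python3 -m inch '{"dp":[[0,-0.02,0],[0,-0.06,0],[0,-0.11,0],[0,-0.16,0],[0,-0.2,0],[0,-0.208,0],[0,-0.208,0]],"turn":[[0,0,0],[0,0,0],[0,0,0],[0,0,0],[0,0,0],[0,0,0],[0,0,0]]}'
python3 - <<'E'
from h import *
p,c,d,s=wrist("w8")
m=mask(p,"blue"); m[:, :]=cv2.morphologyEx(m,cv2.MORPH_OPEN,np.ones((3,3)))
cv2.imwrite("pics/w8c.png",p[40:300,180:470])
E
python3 -m inch '{"dp":[[0.003,0,-0.03],[0.006,0,-0.09],[0.0115,0,-0.15],[0.0115,0,-0.21],[0.0115,0,-0.27],[0.0115,0,-0.33],[0.0115,0,-0.39],[0.0115,0,-0.45],[0.0115,0,-0.5],[0.0115,0,-0.515],[0.0115,0,-0.515],[0.0115,0,-0.515]],"turn":[[0,0,0],[0,0,0],[0,0,0],[0,0,0],[0,0,0],[0,0,0],[0,0,0],[0,0,0],[0,0,0],[0,0,0],[0,0,0],[0,0,0]]}' && python3 -m inch '{"dp":[[0,0,0],[0,0,0],[0,0,0]],"turn":[[0,0,0],[0,0,0],[0,0,0]]}'
python3 - <<'E'
from h import *
p,c,d,s=wrist("w9"); meas(p,c,"red",.074,800)
p,d=read_camera("top"); c=get_calibration("top"); cv2.imwrite("pics/top2.png",p)
E
```

```text
time_s: 18.38
position: [0.6045, 0.2633, 0.0224]
tcp_rot: [-1.571, -0.001, 0.001]
contact_force: [-0.3, -0.2, -0.1]
gripper_width: 1.002
time_s: 19.25
position: [0.6045, 0.2633, 0.2314]
tcp_rot: [-1.57, -0.002, -0.0]
contact_force: [0.5, 0.4, -0.1]
gripper_width: 1.0
tcp [0.6045 0.2633 0.2314]
time_s: 20.8
position: [0.6168, -0.2486, 0.2293]
tcp_rot: [-1.568, -0.002, 0.005]
contact_force: [-0.2, 0.6, -0.2]
gripper_width: 1.001
time_s: 21.18
position: [0.6167, -0.251, 0.2305]
tcp_rot: [-1.571, -0.002, 0.001]
contact_force: [0.1, 0.2, 0.9]
gripper_width: 1.002
tcp [ 0.6167 -0.251   0.2305]
red px [322. 180.] z 0.074 circ [ 0.6169 -0.2506  0.0286] rect [ 0.6165 -0.2506  0.0546  0.0548] 43.5
red px [ 57. 220.] z 0.074 circ [ 0.338  -0.2988  0.108 ] rect [ 0.3359 -0.2941  0.1718  0.1436] 24.9
red px [134.  69.] z 0.074 circ [ 0.4501 -0.1495  0.0204] rect [ 0.4495 -0.1504  0.038   0.0385] 81.2
```

View pics/w8c.png

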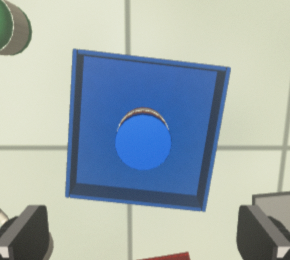

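The blue jar stands upright and central in the blue box (lid at crop 143,142; box corners about 75,50 to 205,211). The red jar on the mat is directly under the jaws.

```bash
python3 -m inch '{"dp":[[0,0.03,0],[0,0.08,0],[0,0.12,0],[0,0.155,0],[0,0.18,0],[0,0.195,0],[0,0.204,0],[0,0.208,0],[0,0.208,0],[0,0.208,0]],"turn":[[0,0,0],[0,0,0],[0,0,0],[0,0,0],[0,0,0],[0,0,0],[0,0,0],[0,0,0],[0,0,0],[0,0,0]]}' && python3 -m inch '{"dp":[[0,0,0],[0,0,0],[0,0,0],[0,0,0],[0,0,0],[0,0,0],[0,0,0],[0,0,0]],"turn":[[0,0,0],[0,0,0],[0,0,0],[0,0,0],[0,0,0],[0,0,0],[0,0,0],[0,0,0]]}' 0 && python3 -m inch '{"dp":[[0,-0.01,0],[0,-0.03,0],[0,-0.06,0],[0,-0.09,0],[0,-0.115,0],[0,-0.13,0],[0,-0.13,0],[0,-0.13,0]],"turn":[[0,0,0],[0,0,0],[0,0,0],[0,0,0],[0,0,0],[0,0,0],[0,0,0],[0,0,0]]}'
```

```text
time_s: 22.52
position: [0.6171, -0.2519, 0.0232]
tcp_rot: [-1.571, -0.002, -0.0]
contact_force: [-0.2, 0.8, -0.2]
gripper_width: 1.0
time_s: 23.52
position: [0.6168, -0.2518, 0.0231]
tcp_rot: [-1.571, -0.001, 0.0]
contact_force: [-0.9, 0.6, 5.7]
gripper_width: 0.641
time_s: 24.52
position: [0.6157, -0.2511, 0.1514]
tcp_rot: [-1.57, 0.001, 0.002]
contact_force: [-0.9, 1.2, -5.5]
gripper_width: 0.642
```

```bash
python3 -m inch '{"dp":[[0,0,0.015],[-0.003,0,0.05],[-0.008,0,0.095],[-0.012,0,0.14],[-0.015,0,0.185],[-0.015,0,0.22],[-0.015,0,0.245],[-0.015,0,0.255],[-0.015,0,0.255],[-0.015,0,0.255],[-0.015,0,0.255],[-0.015,0,0.255]],"turn":[[0,0,0],[0,0,0],[0,0,0],[0,0,0],[0,0,0],[0,0,0],[0,0,0],[0,0,0],[0,0,0],[0,0,0],[0,0,0],[0,0,0]]}' && python3 -m inch '{"dp":[[0,0.03,0],[0,0.065,0],[0,0.095,0],[0,0.113,0],[0,0.121,0],[0,0.125,0],[0,0.126,0],[0,0.127,0],[0,0.127,0]],"turn":[[0,0,0],[0,0,0],[0,0,0],[0,0,0],[0,0,0],[0,0,0],[0,0,0],[0,0,0],[0,0,0]]}'
```

```text
time_s: 26.02
position: [0.6013, 0.0022, 0.1525]
tcp_rot: [-1.571, 0.0, -0.001]
contact_force: [0.5, -0.4, -5.0]
gripper_width: 0.639
time_s: 27.15
position: [0.6016, 0.0033, 0.0259]
tcp_rot: [-1.571, -0.002, 0.0]
contact_force: [-0.3, 0.6, -4.8]
gripper_width: 0.642
```

```bash
python3 -m inch '{"dp":[[0,0.0007,0.001],[0,0.0014,0.001],[0,0.002,0.001],[0,0.002,0.001],[0,0.002,0.001]],"turn":[[0,0,0],[0,0,0],[0,0,0],[0,0,0],[0,0,0]]}'
```

```text
time_s: 27.78
position: [0.6013, 0.0045, 0.024]
tcp_rot: [-1.57, -0.001, 0.001]
contact_force: [-2.3, 1.6, 5.8]
gripper_width: 0.64
```

```bash
python3 -m inch '{"dp":[[0,0,0],[0,0,0],[0,0,0],[0,0,0],[0,0,0],[0,0,0]],"turn":[[0,0,0],[0,0,0],[0,0,0],[0,0,0],[0,0,0],[0,0,0]]}' 1 && python3 -m inch '{"dp":[[0,-0.02,0],[0,-0.06,0],[0,-0.11,0],[0,-0.16,0],[0,-0.2,0],[0,-0.207,0],[0,-0.207,0],[0,-0.207,0],[0,-0.207,0]],"turn":[[0,0,0],[0,0,0],[0,0,0],[0,0,0],[0,0,0],[0,0,0],[0,0,0],[0,0,0],[0,0,0]]}'
python3 - <<'E'
from h import *
p,c,d,s=wrist("w10"); cv2.imwrite("pics/w10c.png",p[40:300,180:470])
p,d=read_camera("top"); c=get_calibration("top"); cv2.imwrite("pics/top3.png",p)
E
python3 -m inch '{"dp":[[-0.035,0,-0.03],[-0.07,0,-0.06],[-0.11,0,-0.09],[-0.145,0,-0.12],[-0.175,0,-0.147],[-0.175,0,-0.147],[-0.175,0,-0.147],[-0.175,0,-0.147],[-0.175,0,-0.147]],"turn":[[0,0,0],[0,0,0],[0,0,0],[0,0,0],[0,0,0],[0,0,0],[0,0,0],[0,0,0],[0,0,0]]}'
python3 - <<'E'
from h import *
p,c,d,s=wrist("w11"); meas(p,c,"red",.036,800)
E
```

```text
time_s: 28.52
position: [0.6013, 0.0043, 0.0234]
tcp_rot: [-1.571, -0.001, 0.001]
contact_force: [-1.2, 0.4, -0.8]
gripper_width: 0.993
time_s: 29.65
position: [0.6003, 0.0043, 0.229]
tcp_rot: [-1.571, 0.001, 0.003]
contact_force: [-0.3, -0.5, -1.0]
gripper_width: 1.002
tcp [0.6003 0.0043 0.229 ]
time_s: 30.88
position: [0.4272, -0.1423, 0.2303]
tcp_rot: [-1.571, -0.002, 0.002]
contact_force: [0.1, -0.2, -0.0]
gripper_width: 1.004
tcp [ 0.4272 -0.1423  0.2303]
red px [227. 283.] z 0.036 circ [ 0.2904 -0.3112  0.1122] rect [ 0.2932 -0.3058  0.1787  0.1619] 24.5
red px [322. 176.] z 0.036 circ [ 0.4266 -0.1448  0.0221] rect [ 0.4264 -0.1448  0.0424  0.042 ] 0.2
red px [500.  50.] z 0.036 circ [ 0.6087 -0.0171  0.0992] rect [ 0.6088 -0.0177  0.1637  0.1157] 10.2
```

View pics/w10c.png

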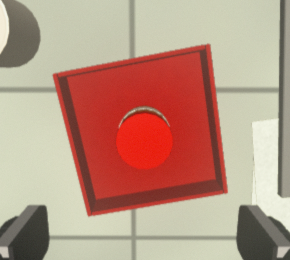

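View pics/w11.png

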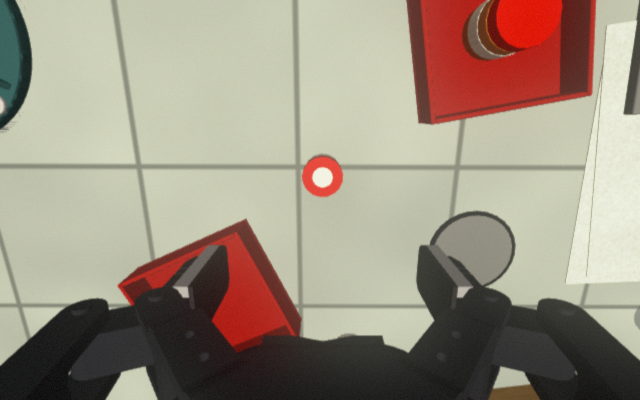

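The red jar is upright in the middle of the red box (lid at crop 145,138; box centre 145,130). The red pot is at (322,177) under the jaws with nothing close by, and the look-alike box lies ahead at (225,285), outside the jaws' path. Next: grasp the pot and measure both jars from the top camera.

```bash
python3 -m inch '{"dp":[[-0.001,0.04,-0.0025],[-0.001,0.09,-0.0025],[-0.001,0.14,-0.0025],[-0.001,0.18,-0.0025],[-0.001,0.205,-0.0025],[-0.001,0.218,-0.0025],[-0.001,0.224,-0.0025],[-0.001,0.226,-0.0025],[-0.001,0.226,-0.0025],[-0.001,0.226,-0.0025]],"turn":[[0,0,0],[0,0,0],[0,0,0],[0,0,0],[0,0,0],[0,0,0],[0,0,0],[0,0,0],[0,0,0],[0,0,0]]}' && python3 -m inch '{"dp":[[0,0,0],[0,0,0],[0,0,0],[0,0,0],[0,0,0],[0,0,0],[0,0,0],[0,0,0],[0,0,0]],"turn":[[0,0,0],[0,0,0],[0,0,0],[0,0,0],[0,0,0],[0,0,0],[0,0,0],[0,0,0],[0,0,0]]}' 0
python3 - <<'E'
from h import *
p=cv2.imread("pics/top3.png"); c=get_calibration("top")
for (x0,y0,x1,y1),ch,t in (((285,120,345,180),2,0),((190,122,250,178),0,0)):
    im=p[y0:y1,x0:x1,ch]; t,_=cv2.threshold(im,0,255,cv2.THRESH_OTSU); 
    hi=np.percentile(im,99.5); m=(im>0.5*(np.median(im[im>t])+hi)).astype(np.uint8)
    ct=max(cv2.findContours(m,0,1)[0],key=cv2.contourArea)
    q=np.array([ray(c,v+[x0,y0],.075)[:2] for v in ct[:,0].astype(float)],np.float32); print(t,hi,cv2.minEnclosingCircle(q),cv2.minAreaRect(q))
print(p[140:160:3,300:326:3,2])
E
```

```text
time_s: 32.17
position: [0.4258, -0.1454, 0.005]
tcp_rot: [-1.571, -0.002, 0.0]
contact_force: [0.5, -1.0, 0.2]
gripper_width: 1.001
time_s: 33.3
position: [0.4256, -0.1454, 0.0049]
tcp_rot: [-1.571, -0.001, 0.0]
contact_force: [-0.7, 1.0, 6.5]
gripper_width: 0.505
114.0 227.0 ((0.6337944269180298, -0.06966293603181839), 0.03906210884451866) ((0.6336603760719299, -0.06966041028499603), (0.019068419933319092, 0.07582319527864456), 88.95496368408203)
126.0 232.0 ((0.6055536866188049, 0.26412636041641235), 0.027072587981820107) ((0.605107307434082, 0.2646768093109131), (0.051033735275268555, 0.049826111644506454), 88.91079711914062)
[[ 36  32  32  29  26  22  20 140 196]
 [ 36  33  31  29  28  21  23 221 200]
 [ 34  31  31  27  24  22  26 230 201]
 [ 36  32  28  25  23  20  25 208 188]
 [ 38  33  29  26  23  20 157 168 192]
 [ 47  41  32  26  23  21 102 127 193]
 [ 47  46  41  28  21  26  97 174 196]]
```

```bash
python3 -m inch '{"dp":[[0,-0.015,0],[0,-0.05,0],[0,-0.1,0],[0,-0.13,0],[0.02,-0.14,0.017],[0.06,-0.14,0.05],[0.1,-0.14,0.085],[0.14,-0.14,0.12],[0.165,-0.14,0.14],[0.1755,-0.14,0.15],[0.1755,-0.14,0.15],[0.1755,-0.14,0.15]],"turn":[[0,0,0],[0,0,0],[0,0,0],[0,0,0],[0,0,0],[0,0,0],[0,0,0],[0,0,0],[0,0,0],[0,0,0],[0,0,0],[0,0,0]]}' && python3 -m inch '{"dp":[[0,0,0],[0,0,0],[0,0,0]],"turn":[[0,0,0],[0,0,0],[0,0,0]]}'
python3 - <<'E'
from h import *
p,c,d,s=wrist("w12")
E
```

```text
time_s: 34.8
position: [0.599, 0.003, 0.1443]
tcp_rot: [-1.571, 0.003, 0.0]
contact_force: [-0.6, 0.2, -0.7]
gripper_width: 0.507
time_s: 35.17
position: [0.6006, 0.0044, 0.1445]
tcp_rot: [-1.571, -0.0, 0.0]
contact_force: [0.5, -0.1, -0.2]
gripper_width: 0.507
tcp [0.6006 0.0044 0.1445]
```

View pics/w12.png

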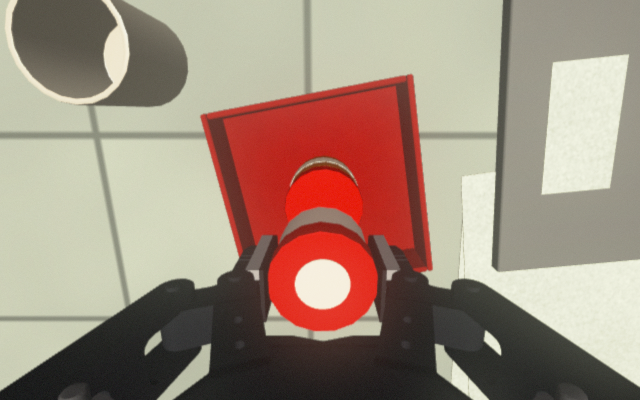

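The pot is held upright over the jar; the jar lid's visible edge is at columns 285–362 with its top at row 167. I'll check its centre before lowering.

Run:
```python
from h import *
c=get_calibration("wrist"); print(bot.read_state()["position"])
for uv in((323.5,167),(285,203),(362,203)): print(ray(c,uv,.075))
print("pot",ray(c,(323,284),.1445+.036-.005))
```

```text
[0.60067798 0.00457038 0.1445237 ]
[0.60139031 0.03394603 0.075     ]
[0.57456892 0.00855329 0.075     ]
[0.62829141 0.00857858 0.075     ]
pot [0.60085634 0.00490866 0.1755    ]
```

```bash
python3 -m inch '{"dp":[[0,0.02,0.001],[0,0.04,0.001],[0,0.053,0.001],[0,0.059,0.001],[0,0.0615,0.001],[0,0.063,0.001],[0,0.064,0.001],[0,0.064,0.001],[0,0.064,0.001]],"turn":[[0,0,0],[0,0,0],[0,0,0],[0,0,0],[0,0,0],[0,0,0],[0,0,0],[0,0,0],[0,0,0]]}'
```

```text
time_s: 36.35
position: [0.6009, 0.0058, 0.0807]
tcp_rot: [-1.571, -0.001, 0.0]
contact_force: [-0.6, 0.2, 0.2]
gripper_width: 0.506
```

```bash
python3 -m inch '{"dp":[[0,0.0005,0],[0,0.001,0],[0,0.0012,0],[0,0.0012,0]],"turn":[[0,0,0],[0,0,0],[0,0,0],[0,0,0]]}'
```

```text
time_s: 36.85
position: [0.6009, 0.0058, 0.08]
tcp_rot: [-1.57, -0.001, 0.001]
contact_force: [-1.0, -0.3, 5.3]
gripper_width: 0.507
```

```bash
python3 -m inch '{"dp":[[0,0,0],[0,0,0],[0,0,0],[0,0,0],[0,0,0],[0,0,0]],"turn":[[0,0,0],[0,0,0],[0,0,0],[0,0,0],[0,0,0],[0,0,0]]}' 1 && python3 -m inch '{"dp":[[0,-0.015,0],[0,-0.04,0],[0,-0.08,0],[0,-0.12,0],[0,-0.15,0],[0,-0.15,0],[0,-0.15,0]],"turn":[[0,0,0],[0,0,0],[0,0,0],[0,0,0],[0,0,0],[0,0,0],[0,0,0]]}'
python3 - <<'E'
from h import *
p,c,d,s=wrist("w13"); cv2.imwrite("pics/w13c.png",p[40:300,180:470])
E
python3 -m inch '{"dp":[[-0.01,0,-0.03],[-0.03,0,-0.085],[-0.05,0,-0.14],[-0.07,0,-0.2],[-0.09,0,-0.26],[-0.11,0,-0.31],[-0.13,0,-0.365],[-0.1375,0,-0.396],[-0.1375,0,-0.396],[-0.1375,0,-0.396],[-0.1375,0,-0.396],[-0.1375,0,-0.396]],"turn":[[0,0,0],[0,0,0],[0,0,0],[0,0,0],[0,0,0],[0,0,0],[0,0,0],[0,0,0],[0,0,0],[0,0,0],[0,0,0],[0,0,0]]}'
python3 - <<'E'
from h import *
p,c,d,s=wrist("w14"); meas(p,c,"blue",.036,800)
p,d=read_camera("top"); cv2.imwrite("pics/top4.png",p);
E
```

```text
time_s: 37.6
position: [0.6007, 0.0058, 0.0792]
tcp_rot: [-1.571, -0.001, 0.001]
contact_force: [0.7, -0.3, -0.5]
gripper_width: 0.995
time_s: 38.48
position: [0.6002, 0.006, 0.2292]
tcp_rot: [-1.57, -0.001, 0.001]
contact_force: [0.1, 1.4, -0.7]
gripper_width: 1.0
tcp [0.6002 0.006  0.2292]
time_s: 40.02
position: [0.4644, -0.3889, 0.229]
tcp_rot: [-1.57, -0.002, 0.003]
contact_force: [-0.6, 0.5, -0.1]
gripper_width: 1.004
tcp [ 0.4644 -0.3889  0.229 ]
blue px [322. 178.] z 0.036 circ [ 0.4638 -0.3936  0.0216] rect [ 0.464  -0.3932  0.0413  0.0419] 0.2
```

View pics/w13c.png

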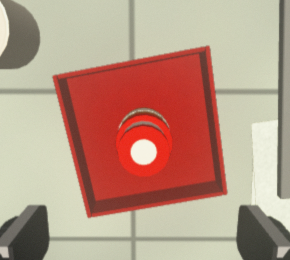

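View pics/w14.png

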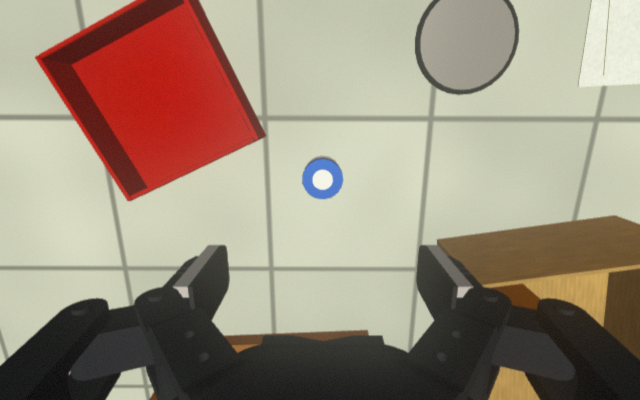

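The red pot sits centred on the red jar (crop 145,150). The blue pot is at (322,178), with the look-alike box corner (262,137) and crate corner (438,243) nearby. I'll check their clearance.

Run:
```python
from h import *
c=get_calibration("wrist"); p,d=read_camera("wrist"); print(bot.read_state()["position"])
v,u=np.mgrid[:400,:640]; W=(np.stack([(u-c["cx"])/c["fx"]*d,(v-c["cy"])/c["fy"]*d,d],-1)-c["t"])@c["R"]
for u_,v_ in((258,137),(262,133),(445,243),(520,235),(610,222),(300,337),(345,336),(322,178)): print(u_,v_,W[v_,u_].round(3))
```

```text
[ 0.46406009 -0.3897335   0.22923117]
258 137 [ 0.398 -0.349  0.044]
262 133 [ 0.398 -0.347  0.017]
445 243 [ 0.613 -0.477  0.017]
520 235 [ 0.698 -0.464  0.023]
610 222 [ 0.805 -0.45   0.019]
300 337 [ 0.458 -0.38   0.301]
345 336 [ 0.47  -0.38   0.301]
322 178 [ 0.464 -0.394  0.034]
```

```bash
python3 -m inch '{"dp":[[0,0.04,-0.0035],[0,0.09,-0.0035],[0,0.14,-0.0035],[0,0.18,-0.0035],[0,0.203,-0.0035],[0,0.216,-0.0035],[0,0.222,-0.0035],[0,0.224,-0.0035],[0,0.224,-0.0035],[0,0.224,-0.0035]],"turn":[[0,0,0],[0,0,0],[0,0,0],[0,0,0],[0,0,0],[0,0,0],[0,0,0],[0,0,0],[0,0,0],[0,0,0]]}' && python3 -m inch '{"dp":[[0,0,0],[0,0,0],[0,0,0],[0,0,0],[0,0,0],[0,0,0],[0,0,0],[0,0,0],[0,0,0]],"turn":[[0,0,0],[0,0,0],[0,0,0],[0,0,0],[0,0,0],[0,0,0],[0,0,0],[0,0,0],[0,0,0]]}' 0
```

```text
time_s: 41.42
position: [0.4641, -0.3942, 0.006]
tcp_rot: [-1.572, -0.002, 0.0]
contact_force: [-0.8, -0.5, 0.0]
gripper_width: 1.003
time_s: 42.55
position: [0.4638, -0.394, 0.0057]
tcp_rot: [-1.571, -0.001, 0.0]
contact_force: [-0.3, 1.5, 6.3]
gripper_width: 0.504
```

```bash
python3 -m inch '{"dp":[[0,-0.015,0],[0,-0.05,0],[0,-0.1,0],[0,-0.15,0],[0,-0.19,0.02],[0.015,-0.2,0.06],[0.03,-0.2,0.11],[0.045,-0.2,0.16],[0.06,-0.2,0.21],[0.075,-0.2,0.26],[0.09,-0.2,0.31],[0.1,-0.2,0.36]],"turn":[[0,0,0],[0,0,0],[0,0,0],[0,0,0],[0,0,0],[0,0,0],[0,0,0],[0,0,0],[0,0,0],[0,0,0],[0,0,0],[0,0,0]]}' && python3 -m inch '{"dp":[[0.01,0,0.05],[0.02,0,0.1],[0.03,0,0.15],[0.04,0,0.2],[0.041,0,0.25],[0.041,0,0.285],[0.041,0.02,0.298],[0.041,0.05,0.298],[0.041,0.06,0.298],[0.041,0.06,0.298],[0.041,0.06,0.298],[0.041,0.06,0.298]],"turn":[[0,0,0],[0,0,0],[0,0,0],[0,0,0],[0,0,0],[0,0,0],[0,0,0],[0,0,0],[0,0,0],[0,0,0],[0,0,0],[0,0,0]]}'
python3 - <<'E'
from h import *
p,c,d,s=wrist("w15"); print(bot.read_state()["position"]); np.save("pics/w15R.npy",c["R"]);np.save("pics/w15t.npy",c["t"])
E
```

```text
time_s: 44.05
position: [0.5638, -0.032, 0.2059]
tcp_rot: [-1.571, -0.002, -0.0]
contact_force: [0.3, -0.4, 0.3]
gripper_width: 0.505
time_s: 45.55
position: [0.6049, 0.2641, 0.1463]
tcp_rot: [-1.57, -0.002, -0.001]
contact_force: [0.1, 0.6, -0.1]
gripper_width: 0.502
tcp [0.6049 0.2641 0.1463]
[0.60468851 0.26419602 0.14620311]
```

View pics/w15.png

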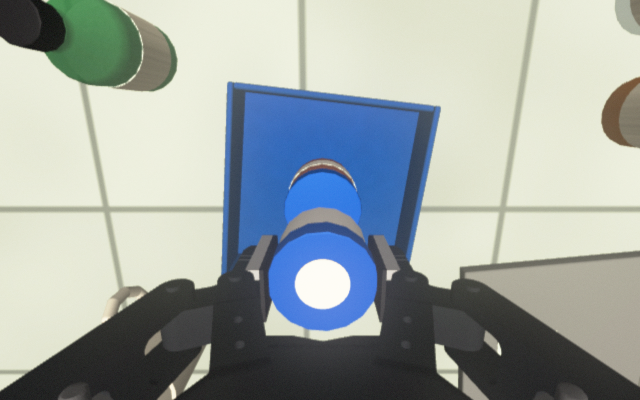

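The blue pot is held over the blue jar. Its lid edge is at columns 285–361 with the top at row 168, the same geometry as the red one, so the jar is about 1 mm further in +y. Lowering.

```bash
python3 -m inch '{"dp":[[0,0.02,0.001],[0,0.04,0.001],[0,0.053,0.001],[0,0.059,0.001],[0,0.062,0.001],[0,0.064,0.001],[0,0.065,0.001],[0,0.065,0.001],[0,0.065,0.001]],"turn":[[0,0,0],[0,0,0],[0,0,0],[0,0,0],[0,0,0],[0,0,0],[0,0,0],[0,0,0],[0,0,0]]}'
```

```text
time_s: 46.72
position: [0.6044, 0.2654, 0.0808]
tcp_rot: [-1.57, -0.001, 0.0]
contact_force: [0.5, -0.3, 2.2]
gripper_width: 0.504
```

```bash
python3 -m inch '{"dp":[[0,0.0005,0],[0,0.0005,0],[0,0.0005,0]],"turn":[[0,0,0],[0,0,0],[0,0,0]]}' && python3 -m inch '{"dp":[[0,0,0],[0,0,0],[0,0,0],[0,0,0],[0,0,0],[0,0,0]],"turn":[[0,0,0],[0,0,0],[0,0,0],[0,0,0],[0,0,0],[0,0,0]]}' 1 && python3 -m inch '{"dp":[[0,-0.015,0],[0,-0.04,0],[0,-0.08,0],[0,-0.12,0],[0,-0.15,0],[0,-0.2,0],[0,-0.2,0],[0,-0.2,0],[0,-0.2,0]],"turn":[[0,0,0],[0,0,0],[0,0,0],[0,0,0],[0,0,0],[0,0,0],[0,0,0],[0,0,0],[0,0,0]]}'
python3 - <<'E'
from h import *
p,c,d,s=wrist("w16")
q,_=read_camera("side")
a=p[0:300,150:500]; b=cv2.resize(q[110:250,270:420],None,fx=2.1,fy=2.1)
b=b[:300]; o=np.zeros((300,a.shape[1]+b.shape[1],3),np.uint8); o[:,:a.shape[1]]=a; o[:b.shape[0],a.shape[1]:]=b
cv2.imwrite("pics/final.png",o)
for col,z in(("blue",.111),("red",.111)):pass
# white dots of pots from wrist/side on z=.111
ct=get_calibration("side")
for im,cc,nm in((p,c,"wrist"),(q,ct,"side")):
    m=((im.min(-1)>200)).astype(np.uint8)
    for k in cv2.findContours(m,0,1)[0]:
        A=cv2.contourArea(k)
        if 25<A<2500:
            M=cv2.moments(k); uv=(M["m10"]/M["m00"],M["m01"]/M["m00"]); print(nm,np.round(uv),A,ray(cc,uv,.111).round(4))
E
```

```text
time_s: 47.1
position: [0.6044, 0.2654, 0.0807]
tcp_rot: [-1.57, -0.001, 0.0]
contact_force: [-0.9, -0.9, 6.8]
gripper_width: 0.508
time_s: 47.85
position: [0.604, 0.2653, 0.0797]
tcp_rot: [-1.571, -0.001, 0.001]
contact_force: [0.3, 0.1, 0.1]
gripper_width: 1.0
time_s: 48.98
position: [0.6029, 0.2652, 0.2785]
tcp_rot: [-1.572, 0.001, 0.003]
contact_force: [-0.2, -0.2, -0.6]
gripper_width: 0.999
tcp [0.6029 0.2652 0.2785]
wrist [512. 387.] 959.5 [0.8339 0.007  0.111 ]
wrist [413. 334.] 345.0 [0.7067 0.0833 0.111 ]
wrist [ 44. 312.] 171.5 [0.288  0.1105 0.111 ]
wrist [220. 313.] 29.0 [0.4872 0.1101 0.111 ]
wrist [484. 277.] 229.5 [0.7788 0.1564 0.111 ]
wrist [181. 256.] 46.5 [0.4511 0.181  0.111 ]
wrist [324. 179.] 333.5 [0.6043 0.265  0.111 ]
wrist [160. 170.] 27.5 [0.4414 0.2737 0.111 ]
wrist [550. 157.] 1510.5 [0.8262 0.2875 0.111 ]
wrist [  8. 151.] 776.0 [0.2949 0.2931 0.111 ]
wrist [ 50. 127.] 375.5 [0.3413 0.3159 0.111 ]
wrist [153.  95.] 87.0 [0.4441 0.3455 0.111 ]
wrist [323.  85.] 30.0 [0.6029 0.3538 0.111 ]
wrist [142.  87.] 28.0 [0.4352 0.3519 0.111 ]
wrist [103.  61.] 1448.5 [0.4031 0.3742 0.111 ]
wrist [512.  40.] 213.5 [0.7717 0.3925 0.111 ]
wrist [587.   9.] 587.0 [0.8331 0.4169 0.111 ]
side [542. 234.] 69.5 [ 0.9385 -0.2884  0.111 ]
side [428. 183.] 344.0 [ 0.7571 -0.0692  0.111 ]
side [286. 101.] 678.0 [0.4152 0.5039 0.111 ]
side [158.  70.] 36.5 [-0.1405  0.918   0.111 ]
```

View pics/final.png

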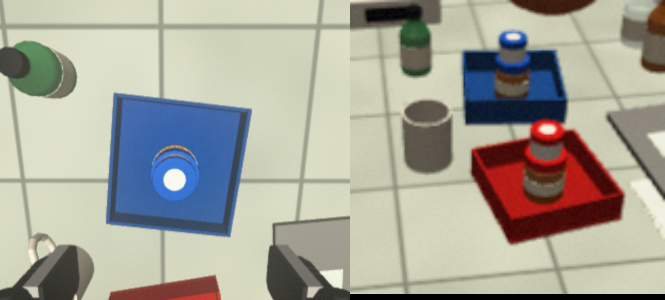

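Both stacks stand upright and centred in their boxes in the side and wrist views, with the mug and bottle where they were. The blue pot's dot is at (0.604,0.265), on the jar axis. I'm handing the job in.

Run:
```python
from cell import job
print(job.close_job())
```

```text
the job is handed in; nothing more can be done
None
```

I swapped the two heavy jars, setting the red one down on the grey mat on the way. The red jar is now in the left-hand red box and the blue jar in the blue box. I then stacked each light pot on the jar of its colour and handed in at about 49 s.

**Jars:** each was placed within about 3 mm of its box's middle, by gripper position and wrist views; the top camera also confirmed the blue one.

**Pots:** the blue pot's dot was measured about 1 mm from its jar's axis. I did not measure the red pot after release. It was lined up to about 1 mm before lowering, and the later pictures show it centred.

**Surroundings:** both stacks looked upright in the last pictures, and the gripper was open and clear above the blue one. The mug and bottle looked unmoved, judged by eye only.

**Checks that failed or disagreed:**
- A top-camera measurement of the red jar failed because the arm was in view; I used the wrist view instead.
- A first reading of the mat was about 7 mm off because the arm was still settling, and I repeated it.
- The wrist and top cameras differed by up to about 4 mm on the blue box.

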